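# Lift the egg dish from the incubation box and show the egg's other side

## Robot

A 6-joint arm with a two-finger parallel gripper is mounted at the origin on a cart in front of the work surface, level with it; the furniture and walls round the work are solid. World frame = base frame: x ahead of the robot, y to its left, z up, the work surface at z = 0. Lengths are in m, angles in rad, forces in N, time in s.
With the tool pointing down it reaches from about 0.375 to 0.975 m from the base axis. Payload 3.8 kg.
Tool frame: the origin (TCP) lies midway between the tips of the shut fingers; the grasp point (between the pads) lies 19 mm behind it; z points along the fingers, y is the line along which they close (so a half turn about z gives the same grasp; the last joint's range is limited). The gripper opens to 85 mm and grips with 20 to 120 N. Pads are 22 mm wide; open, the fingers measure 114 mm over their backs; the gripper's body (76 mm by 85 mm) begins 54 mm behind the grasp point. The pads swing forward as they close: fully open they stand 13 mm farther back than shut.
Start: joints at [-1.353, 0.264, 1.604, -0, 1.274, -0.037], TCP at [0.17, -0.653, 0.208] pointing down, gripper open.
Joint ranges: [-2.63, 2.63], [-0.94, 2.18], [0.31, 2.57], [-1.31, 4.45], [0, 2.66], [-2.55, 2.55]. Speed limits (rad/s): [2.57, 2.57, 3.14, 3.14, 3.14, 3.14].

## Interface

Orientations are given as a rotation vector (axis times angle).
In Python, from workcell import bot gives the robot as it stands.
- The arm moves only by the tool jog_arm, never from a script. Its argument "motion" is a list of rows, each a list of 5 numbers: the opening, from -1 (shut) to 1 (fully open), then the shift along the tool's x, y, z in mm, then the turn about the tool's z in degrees. In form: [[claw, x, y, z, twist], ...]. A call has 1 to 10 rows; each row shifts and turns the commanded pose from where the row before left it, along the tool's axes as they then stand; what a row does not reach is not made up. A row lasts 1/12 s, in which the tool goes at most 41.7 mm and 7.16 degrees, less where a joint would pass 70% of its speed; a pose out of reach is approached as far as the arm can. A call with a gripper value outside its range is refused whole. The fingers move at their own pace and stop on an object; "force" is the grip in N (left out, the last holds). Time passes only in rows, so rows that do not move let the fingers close. It gives the time, the measured TCP pose, the force, the opening and the grip force at its end, in the units of the state.
- bot.read_state(): the state, without advancing time (a new reading comes with each control period).
- bot.read_camera(name): name is "side" or "top"; returns (picture, depth): 420x560x3 uint8, red, green, blue; 420x560 float32, m along the optical axis (not along the pixel's ray), 0 where there is no reading.
- bot.get_calibration(name): a dict with "vfov" (degrees; the focal length in pixels is half the picture's height over the tangent of half this angle, whatever the lens; pixels are square), "cx", "cy" (the principal point, pixels), "rvec" (rotation vector, rad) and "tvec" (3), from world to camera coordinates, as OpenCV has them. Camera axes: x right, y down, z forward; pixel columns grow to the right and rows downward; lengths in m; the calibration is good to about 2 mm. A picture is of the moment at which its call begins. get_calibration takes no time and is no camera call.
- bot.finish_job(): hands the job in; it is judged then, once.
The state is a dict: "time": time; "q": joint angles; "joint_vel": joint speeds; "joint_torque": joint torques, N m; "tool_pos": TCP position; "tcp_rot": TCP orientation; "wrist_force": force on the tool from outside, world axes, zero at the start; "torque": the same for the moment, N m; "width": opening from 0.0 (shut) to 1.0 (fully open); "grip_force": force on a finger pad.
Only numpy, scipy, OpenCV 4.12 (cv2) and the standard library are available. Lean on these libraries where they do the work, as an engineer would, in place of code of your own. Each camera call takes 0.05 s, during which the arm holds its last target. There are 200 camera calls.

## Task

Open the clear lid of the incubation box until it rests by itself on its stop, then take the egg dish by its two flat finger grips and lift it straight up out of the box. Once it is clear of the box, turn it a quarter turn either way, so that its ears, which pointed to the front and back of the box, lie along the box's long sides and the keeper sees a side of the egg that was hidden. Reptile eggs must not be rolled: keep the dish level with the egg in its middle and its pencil cross on top, do not touch the egg, leave the other things in place, and finish holding the dish level and still above the open box.

Things in the scene. Friction and masses are not known exactly. Their poses are not given: they have to be found in the camera images.
- egg_box: Green box, fixed to the table, under a clear lid: 128 mm (x) by 190 mm (y, its long side), rim 68 mm above the table, walls 3 mm. Inside, a fixed grey grid fills it from wall to wall; the dish stands on its flat top, 31 mm above the table. Origin: centre of the box's underside. +x points to its back, where the lid is hinged, z up. Yaw within 0.3 rad.
- egg_box_lid (a joint): Lid angle: 0 shut, 1.83 open on its stop (105 degrees, leaning back). Clear 2 mm sheet, 130 x 192 mm, 69 to 71 mm above the table when shut, 0.085 kg with knob, easy hinge: let go below about 1.4 rad it falls shut, beyond about 1.6 it drops back onto its stop.
- lid_hinge (a point): Point on the lid's hinge line, in the middle of the box's back rim, 70 mm behind the box's centre, 69 mm above the table; the hinge line runs along the box's y. The axes are the box's.
- knob_grip (a point): Centre of the head of the lid's black lift knob (cylinder 24 mm across, 17 mm high, on a 12 mm stem): 35 mm off the lid's top face; 48 mm ahead of the box's centre and 106 mm above the table when shut. It swings with the lid about lid_hinge; pinched along the hinge direction it can turn between the fingers. z: the lid's outward normal, y: along the hinge.
- egg_dish: Shallow white dish on the grid, 61 mm across, rim 15 mm high, 0.08 to 0.17 kg. Origin: centre of underside. x: along its two flat ears (92 mm over the ends, 10 to 14 mm up); y: across its two flat finger grips (64 mm over the outer faces, 30 mm long, 4 to 30 mm up). Start: x within 0.08 rad of the box's x. Hollow: 56 mm wide, lowest (5 mm up) in the middle, slope 0.05 rad there, 0.3 by the rim.
- egg_center (a point): Centre of the loose, hard, round, cream-coloured egg, 28 mm across, about 20 g, that lies in the middle of the dish, 19 mm above the dish's underside. Its z passes through the pencil cross on its top.
- hygrometer: White thermo-hygrometer puck, 58 x 40 x 15 mm, left of the box; leave alone. Origin: centre of its underside.
- torch: Small black torch lying down, 112 x 27 x 27 mm, right of the box; leave alone. Origin: centre of its underside.
- powder_jar: White jar with green screw lid, 64 mm across, 90 mm high, at the right front corner of the box; leave alone. Origin: centre of its underside.
- egg: The egg itself; its origin is the point of its shell opposite the pencil cross (14 mm from egg_center). Not to be touched.
Not all that is in view belongs to the job. Of the things that look like the egg_box, the larger one is meant.

How it is judged:
By the outcome, as a careful person would: the job done as asked, in the order asked, and still so for the second after the job is handed in, while the arm keeps its last pose, push and grip.
It also fails if it takes over 64 s, if anything falls off the work surface, if the arm or the gripper's body presses on something with over 40 N, if the wrist force passes 120 N, or if a joint passes its speed limit or range.

## Working session

There is one attempt and no reset: what is moved stays moved. The work goes in short steps, Python scripts to look and compute and a tool call to move; the robot and the scene stay as the last step left them, time stands still between calls to the robot, and variables do not carry over. Pictures are saved under pics/ and viewed, at most 10 in all, crops included, and the job is handed in when it is done.

Besides the shell and the picture viewer there is one more tool, called after "Request:" as a command line: name --pt "numbers of a row" for each row, then --argument value for the rest. jog_arm: Moves the arm, as the interface text tells. Its arguments: {"type":"object","properties":{"motion":{"type":"array"},"force":{"type":"number"}},"required":["motion"]}

```bash
mkdir -p pics; cat > h.py <<'E'
import numpy as np, cv2
from workcell import bot
def cal(n):
    c=bot.get_calibration(n); f=210/np.tan(np.radians(c['vfov'])/2)
    K=np.array([[f,0,c['cx']],[0,f,c['cy']],[0,0,1]]); R=cv2.Rodrigues(np.array(c['rvec'],float))[0]
    return K,R,np.array(c['tvec'],float)
def back(n,u,v,d):
    K,R,t=cal(n); return R.T@(np.linalg.inv(K)@[u,v,1]*d-t)
def onz(n,u,v,z):
    K,R,t=cal(n); o=-R.T@t; r=R.T@np.linalg.inv(K)@[u,v,1]; return o+r*(z-o[2])/r[2]
def tri(ps):  # [(name,u,v),...]
    A=[];b=[]
    for n,u,v in ps:
        K,R,t=cal(n); o=-R.T@t; r=R.T@np.linalg.inv(K)@[u,v,1]; r/=np.linalg.norm(r)
        P=np.eye(3)-np.outer(r,r); A.append(P); b.append(P@o)
    return np.linalg.lstsq(np.vstack(A),np.hstack(b),rcond=None)[0]
def proj(n,p):
    K,R,t=cal(n); q=K@(R@np.array(p,float)+t); return q[:2]/q[2]
E
python3 - <<'E'
from h import *
for n in('side','top'):
    p,d=bot.read_camera(n); np.savez(f'{n}0.npz',p=p,d=d); cv2.imwrite(f'pics/{n}0.png',p[:,:,::-1])
    K,R,t=cal(n); print(n,K[0,0],-R.T@t,bot.get_calibration(n)); 
print(bot.read_state())
E
```

```text
side 478.1039471740058 [0.74916484 0.46822249 0.71125465] {'vfov': 47.425527023561564, 'cx': 283.7528084747266, 'cy': 211.30916473358496, 'rvec': array([ 0.59692379,  2.72928575, -1.03105117]), 'tvec': array([ 0.47396262, -0.07892677,  1.02737209])}
top 412.3063946634681 [ 0.37324748 -0.03000473  0.93405547] {'vfov': 53.98221436091701, 'cx': 273.03955614425877, 'cy': 205.0716395033944, 'rvec': array([ 2.18473661, -2.13596943,  0.12775429]), 'tvec': array([-0.03961936,  0.47996529,  0.88359336])}
{'time': 0.1, 'q': array([-1.35290783e+00,  2.64700573e-01,  1.60528660e+00, -3.36246466e-05,
        1.27373107e+00, -3.69084661e-02]), 'joint_vel': array([ 0.00037497, -0.00188512, -0.00281884, -0.00092841,  0.00011457,
       -0.00015319]), 'joint_torque': array([-4.24493355e-04, -5.16706252e+01, -3.68590629e+01, -1.35405144e-04,
        6.27354893e-03, -8.31166602e-06]), 'tool_pos': array([ 0.16995276, -0.65248327,  0.20644472]), 'tcp_rot': array([-3.11403366e+00, -3.98899132e-01,  3.51766444e-04]), 'wrist_force': array([-0.05671892,  0.02597524,  0.02979166]), 'torque': array([ 0.03454259,  0.00312292, -0.05564996]), 'grip_force': 0.0, 'width': 1.000369765353771}
```

View pics/top0.png

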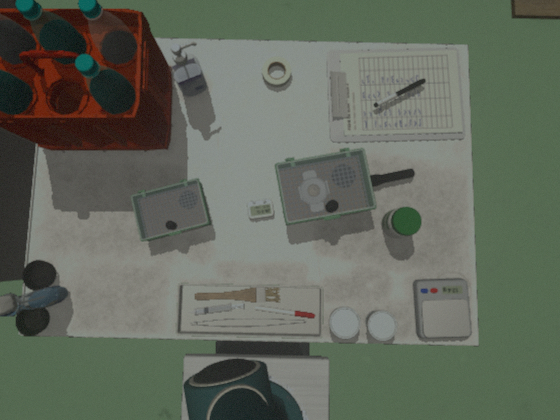

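View pics/side0.png

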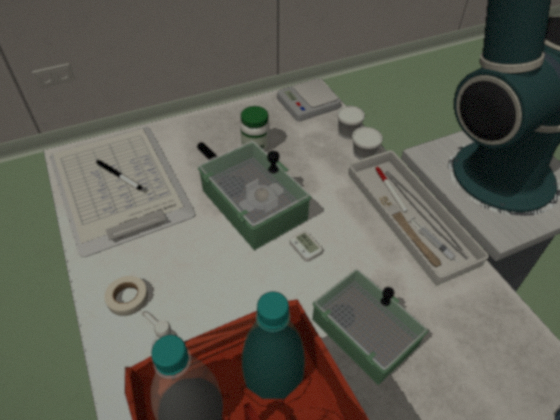

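The top view shows two lookalike boxes: the larger at about (325,187), with a dish inside at (313,190) and its knob at (332,206), and a smaller empty one at (172,210) with its knob at (171,225). The larger one is the target. In the side view it is at (255,193), with its knob at (273,160). I'll check that choice in a close crop.

```bash
python3 - <<'E'
from h import *
a=np.load('top0.npz')['p'][140:235,265:425]; b=np.load('side0.npz')['p'][135:250,190:320]
f=lambda x:cv2.resize(cv2.convertScaleAbs(x[:,:,::-1],alpha=1.6),None,fx=5,fy=5,interpolation=cv2.INTER_CUBIC)
cv2.imwrite('pics/tc.png',f(a)); cv2.imwrite('pics/sc.png',f(b))
E
```

```text
(no output)
```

View pics/tc.png

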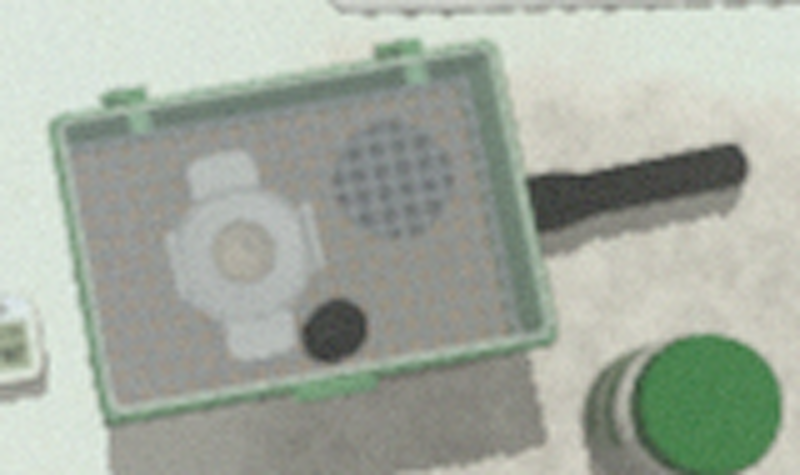

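View pics/sc.png

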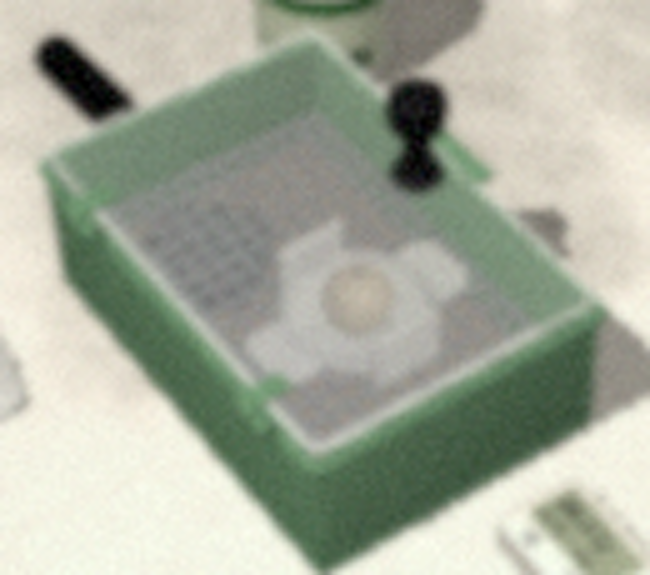

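The crop confirms the larger box: the dish with the egg is at crop (243,250), its ears point back and front, and the knob head is at (335,331). In the side crop the egg is at (358,300) and the knob head at (416,108). Now I'll triangulate.

```bash
python3 - <<'E'
from h import *
np.set_printoptions(precision=4,suppress=True)
T=lambda x,y:('top',265+(x+.5)/5-.5,140+(y+.5)/5-.5)
S=lambda x,y:('side',190+(x+.5)/5-.5,135+(y+.5)/5-.5)
P={'BL':((52,118),(318,455)),'BR':((493,45),(45,165)),'FR':((553,340),(312,35)),'FL':((107,418),(603,300)),
'knob':((335,331),(416,108)),'egg':((243,250),(358,300)),'earB':((222,172),(275,350)),'earF':((262,337),(437,266)),'gripR':((313,235),(312,245)),}
W={}
for k,(a,b) in P.items():
    W[k]=tri([T(*a),S(*b)]); print(k,W[k],'res',proj(*[T(*a)[0],W[k]])-T(*a)[1:],)
c=sum(W[k] for k in('BL','BR','FR','FL'))/4
ex=(W['BL']+W['BR']-W['FL']-W['FR']); ey=W['BL']+W['FL']-W['BR']-W['FR']
print('centre',c,'yaw',np.arctan2(ex[1],ex[0]),np.arctan2(-ey[0],ey[1]),np.linalg.norm(ex)/2,np.linalg.norm(ey)/2)
# onz at known heights
cs=[onz(*T(*P[k][0]),.069) for k in('BL','BR','FR','FL')]; print('top@.069',np.mean(cs,0)); 
cs2=[onz(*S(*P[k][1]),.069) for k in('BL','BR','FR','FL')]; print('side',np.mean(cs2,0))
for q in(cs,cs2): e=q[0]+q[3]-q[1]-q[2]; print(np.arctan2(-e[0],e[1]))
for n,(i,z) in {'knob':('knob',.106),'egg':('egg',.05),'earB':('earB',.045),'earF':('earF',.045)}.items(): print(n,onz(*T(*P[i][0]),z),onz(*S(*P[i][1]),z))
e=W['earB']-W['earF'];print('dishyaw',np.arctan2(e[1],e[0]))
s=bot.read_state(); R=cv2.Rodrigues(s['tcp_rot'])[0]; print(R,s['tool_pos'])
E
```

```text
BL [ 0.566  -0.0316  0.0741] res [ 0.302  -0.4563]
BR [ 0.6044 -0.2212  0.0638] res [ 0.1452 -0.2343]
FR [ 0.4782 -0.247   0.0657] res [ 0.7285 -1.0816]
FL [ 0.44   -0.0583  0.0716] res [ 0.6917 -0.9493]
knob [ 0.475  -0.1489  0.1047] res [ 0.6829 -1.0019]
egg [ 0.5153 -0.116   0.049 ] res [ 0.3656 -0.541 ]
earB [ 0.5515 -0.1075  0.0451] res [ 0.6969 -1.0707]
earF [ 0.4781 -0.1252  0.0433] res [ 0.3603 -0.5188]
gripR [ 0.5218 -0.1457  0.0541] res [ 0.3733 -0.5603]
centre [ 0.5221 -0.1395  0.0688] yaw 0.20524278901437523 0.1994615600981108 0.12880870887540904 0.1931748371201979
top@.069 [ 0.5206 -0.1381  0.069 ]
side [ 0.5234 -0.14    0.069 ]
0.19290888265429418
0.22042593420264991
knob [ 0.4727 -0.1473  0.106 ] [ 0.4773 -0.1493  0.106 ]
egg [ 0.5139 -0.1151  0.05  ] [ 0.5167 -0.1161  0.05  ]
earB [ 0.5491 -0.106   0.045 ] [ 0.5536 -0.1095  0.045 ]
earF [ 0.4767 -0.1243  0.045 ] [ 0.4798 -0.1247  0.045 ]
dishyaw 0.23658805075155576
[[ 0.9677  0.2521 -0.0005]
 [ 0.2521 -0.9677  0.0021]
 [ 0.     -0.0021 -1.    ]] [ 0.17   -0.6525  0.2064]
```

Request:
jog_arm --pt "1 0 0 0 3" --pt "1 20 -21.6 0 0" --pt "1 20 -21.6 0 0" --pt "1 20 -21.6 0 0" --pt "1 20 -21.6 0 0" --pt "1 20 -21.6 0 0" --pt "1 20 -21.6 0 0" --pt "1 20 -21.6 0 0" --pt "1 20 -21.6 0 0" --pt "1 20 -21.6 0 0" --force 25

```text
time: 0.93
tool_pos: [0.3076, -0.4249, 0.2072]
tcp_rot: [-3.125, -0.317, 0.001]
wrist_force: [-0.3, -0.2, -0.2]
width: 0.999
grip_force: 0.0
```

Request:
jog_arm --pt "1 20 -21.6 0 0" --pt "1 20 -21.6 0 0" --pt "1 20 -21.6 0 0" --pt "1 20 -21.6 0 0" --pt "1 20 -21.6 0 0" --pt "1 20 -21.6 0 0" --pt "1 20 -21.6 0 0" --pt "1 20 -21.6 0 0" --pt "1 20 -21.6 0 0" --pt "1 20 -21.6 0 0"

```text
time: 1.77
tool_pos: [0.46, -0.1733, 0.2073]
tcp_rot: [-3.125, -0.317, 0.001]
wrist_force: [0.2, 0.2, -0.8]
width: 1.001
grip_force: 0.0
```

Request:
jog_arm --pt "1 20 -21.6 0 0" --pt "1 0 0 0 0" --pt "1 0 0 0 0"

```text
time: 2.02
tool_pos: [0.4752, -0.1483, 0.2072]
tcp_rot: [-3.125, -0.323, 0.002]
wrist_force: [-0.1, -0.1, 0.5]
width: 0.998
grip_force: 0.0
```

Request:
jog_arm --pt "1 0 0 20 0" --pt "1 0 0 20 0" --pt "1 0 0 20 0" --pt "1 0 0 20 0" --pt "1 0 0 20 0" --pt "1 0 0 21 0" --pt "1 0 0 0 0"

```text
time: 2.6
tool_pos: [0.4706, -0.1493, 0.0821]
tcp_rot: [-3.122, -0.315, 0.013]
wrist_force: [-0.6, -0.1, -0.5]
width: 1.0
grip_force: 0.0
```

```bash
python3 - <<'E'
from h import *
p,d=bot.read_camera('side'); x=p[90:250,170:350]
cv2.imwrite('pics/s1.png',cv2.resize(cv2.convertScaleAbs(x[:,:,::-1],alpha=1.6),None,fx=3.7,fy=3.7,interpolation=cv2.INTER_CUBIC))
E
```

```text
(no output)
```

View pics/s1.png

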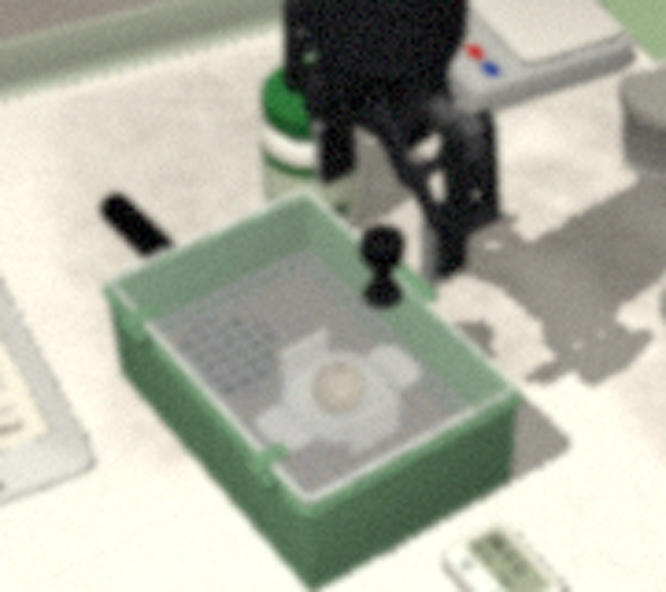

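The side crop shows the fingers astride the knob: knob head at crop (380,245), fingertips near (335,205) and (445,272). I'll let it settle, then compare with the projected pose.

Request:
jog_arm --pt "1 0 0 0 0" --pt "1 0 0 0 0"

```text
time: 2.82
tool_pos: [0.476, -0.1505, 0.0882]
tcp_rot: [3.124, 0.316, 0.003]
wrist_force: [0.8, 0.2, 0.3]
width: 1.001
grip_force: 0.0
```

```bash
python3 - <<'E'
from h import *
s=bot.read_state(); R=cv2.Rodrigues(s['tcp_rot'])[0]
for n,o in {'L':[0,-.0425,-.013],'R':[0,.0425,-.013],'g':[0,0,-.021]}.items():
    w=s['tool_pos']+R@o; print(n,w,(proj('side',w)-[170,90])*3.7)
E
```

```text
L [ 0.46748133 -0.10886803  0.10112554] [431.54989756 296.54426804]
R [ 0.48451367 -0.192144    0.1012388 ] [334.63696731 205.43618483]
g [ 0.47598055 -0.1504986   0.10918215] [381.85017477 238.09873307]
```

Request:
jog_arm --pt "-1 0 0 1 0" --pt "-1 0 0 0 0" --pt "-1 0 0 0 0" --pt "-1 0 0 0 0" --pt "-1 0 0 0 0" --pt "-1 0 0 0 0" --pt "-1 0 0 0 0" --pt "-1 0 0 0 0"

```text
time: 3.48
tool_pos: [0.4752, -0.149, 0.0861]
tcp_rot: [-3.125, -0.317, -0.0]
wrist_force: [-1.1, 4.5, 6.4]
width: 0.258
grip_force: 24.4
```

```bash
python3 - <<'E'
import numpy as np
t=np.linspace(0,1.76,31)+.304;r=123.7
x=np.round(-r*np.cos(t));z=np.round(-r*np.sin(t))
print([[-1,int(a),0,int(b),0] for a,b in zip(np.diff(x),np.diff(z))])
E
```

```text
[[-1, 2, 0, -7, 0], [-1, 3, 0, -7, 0], [-1, 3, 0, -6, 0], [-1, 4, 0, -6, 0], [-1, 4, 0, -7, 0], [-1, 4, 0, -5, 0], [-1, 5, 0, -6, 0], [-1, 4, 0, -5, 0], [-1, 6, 0, -5, 0], [-1, 5, 0, -5, 0], [-1, 6, 0, -5, 0], [-1, 6, 0, -4, 0], [-1, 6, 0, -3, 0], [-1, 7, 0, -4, 0], [-1, 6, 0, -3, 0], [-1, 7, 0, -2, 0], [-1, 7, 0, -2, 0], [-1, 7, 0, -2, 0], [-1, 7, 0, -1, 0], [-1, 7, 0, -1, 0], [-1, 8, 0, -1, 0], [-1, 7, 0, 0, 0], [-1, 7, 0, 1, 0], [-1, 7, 0, 1, 0], [-1, 8, 0, 1, 0], [-1, 7, 0, 1, 0], [-1, 7, 0, 2, 0], [-1, 6, 0, 3, 0], [-1, 7, 0, 3, 0], [-1, 7, 0, 3, 0]]
```

Request:
jog_arm --pt "-1 2 0 -7 0" --pt "-1 3 0 -7 0" --pt "-1 3 0 -6 0" --pt "-1 4 0 -6 0" --pt "-1 4 0 -7 0" --pt "-1 4 0 -5 0" --pt "-1 5 0 -6 0" --pt "-1 4 0 -5 0"

```text
time: 4.15
tool_pos: [0.5037, -0.1432, 0.135]
tcp_rot: [-3.125, -0.317, 0.001]
wrist_force: [0.5, 5.4, -3.0]
width: 0.247
grip_force: 24.6
```

Request:
jog_arm --pt "-1 6 0 -5 0" --pt "-1 5 0 -5 0" --pt "-1 6 0 -5 0" --pt "-1 6 0 -4 0" --pt "-1 6 0 -3 0" --pt "-1 7 0 -4 0" --pt "-1 6 0 -3 0" --pt "-1 7 0 -2 0"

```text
time: 4.82
tool_pos: [0.5519, -0.1336, 0.1679]
tcp_rot: [-3.125, -0.318, 0.001]
wrist_force: [-7.5, 6.4, 13.0]
width: 0.214
grip_force: 24.6
```

Request:
jog_arm --pt "-1 0 0 0 0"

```text
time: 4.9
tool_pos: [0.5535, -0.1332, 0.1687]
tcp_rot: [-3.125, -0.318, -0.004]
wrist_force: [-5.0, 7.4, 9.4]
width: 0.216
grip_force: 25.0
```

```bash
python3 - <<'E'
from h import *
p,d=bot.read_camera('side'); x=p[60:250,170:350]
cv2.imwrite('pics/s2.png',cv2.resize(cv2.convertScaleAbs(x[:,:,::-1],alpha=1.6),None,fx=3,fy=3,interpolation=cv2.INTER_CUBIC))
E
```

```text
(no output)
```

View pics/s2.png

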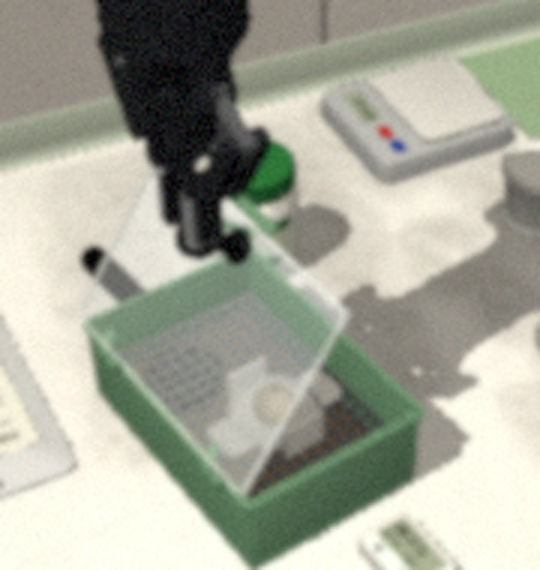

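The lid is open about 50° and see-through. A black blob shows at crop (235,245), right beside the fingers at (200,235). I'll check by projection whether that is the head or the foot.

```bash
python3 - <<'E'
from h import *
c=np.array([.522,-.139,0]);y=.203
def w(x,yy,z): return c+[x*np.cos(y)-yy*np.sin(y),x*np.sin(y)+yy*np.cos(y),z]
pr=lambda p:(proj('side',p)-[170,60])*3
def lid(th,d,n,yy=0): # d from hinge, n off the hinge plane
    return w(.070-d*np.cos(th)+n*np.sin(th),yy,.069+d*np.sin(th)+n*np.cos(th))
for th in(.7,.8,.9,1.0,1.1):
    print(th,'head',pr(lid(th,.118,.037)),'top',pr(lid(th,.118,.0455)),'foot',pr(lid(th,.118,.004)),'cornL',pr(lid(th,.135,.001,.096)))
s=bot.read_state();R=cv2.Rodrigues(s['tcp_rot'])[0]
for d in(0,-.02):print('tcp',pr(s['tool_pos']+R@[0,0,d]))
print(s['tool_pos'],s['wrist_force'],s['torque'],s['width'],s['grip_force'])
E
```

```text
0.7 head [239.4507209  236.03515914] top [231.03334384 230.84439884] foot [270.81415567 255.37610955] cornL [389.6506231  324.40187421]
0.8 head [223.38021438 234.85381013] top [213.86785351 230.80556943] foot [258.84584297 249.94716109] cornL [377.08397312 318.22231858]
0.9 head [206.24602264 235.53374342] top [195.71978741 232.71194892] foot [245.53394781 246.0657569 ] cornL [362.76110419 313.86515573]
1.0 head [188.23021279 238.12375818] top [176.79198062 236.59766684] foot [230.98711859 243.82839355] cornL [346.77799995 311.45712395]
1.1 head [169.53906672 242.64501344] top [157.31101537 242.46624489] foot [215.33829547 243.31457734] cornL [329.26306431 311.1057726 ]
tcp [198.4821143 260.2784026]
tcp [196.29854555 233.09385881]
[ 0.55306538 -0.13334283  0.16858257] [-4.92198642  6.81669929  8.64818162] [ 1.1174054   0.97525236 -0.00283016] 0.21770244913121903 25.577790141105652
```

The blob is the foot, and the head is between the pads with the lid at about 1.0 rad. Continuing.

Request:
jog_arm --pt "-1 7 0 -2 0" --pt "-1 7 0 -2 0" --pt "-1 7 0 -1 0" --pt "-1 7 0 -1 0" --pt "-1 8 0 -1 0" --pt "-1 7 0 0 0" --pt "-1 7 0 1 0"

```text
time: 5.53
tool_pos: [0.6078, -0.1239, 0.1807]
tcp_rot: [3.122, 0.317, 0.025]
wrist_force: [0.5, 7.5, 21.2]
width: -0.001
grip_force: 10.6
```

Request:
jog_arm --pt "-1 7 0 1 0" --pt "-1 8 0 1 0" --pt "-1 7 0 1 0" --pt "-1 7 0 2 0" --pt "-1 6 0 3 0" --pt "-1 7 0 3 0" --pt "-1 5 0 2 0" --pt "-1 0 0 0 0"

```text
time: 6.2
tool_pos: [0.6558, -0.1145, 0.1664]
tcp_rot: [3.121, 0.318, 0.03]
wrist_force: [5.5, 5.0, 14.7]
width: -0.003
grip_force: 7.6
```

```bash
python3 - <<'E'
from h import *
p,d=bot.read_camera('side'); x=p[60:250,170:350]
cv2.imwrite('pics/s3.png',cv2.resize(cv2.convertScaleAbs(x[:,:,::-1],alpha=1.6),None,fx=3,fy=3,interpolation=cv2.INTER_CUBIC))
E
```

```text
(no output)
```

View pics/s3.png

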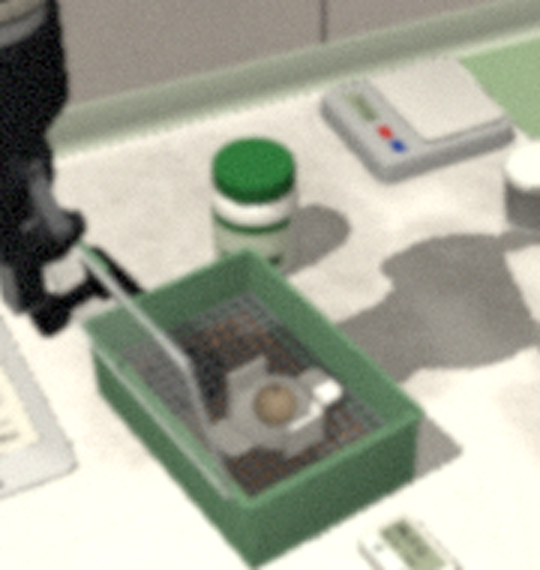

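```bash
cat >> h.py <<'E'
c=np.array([.522,-.139,0]);yw=.203
def w(x,yy,z): return c+[x*np.cos(yw)-yy*np.sin(yw),x*np.sin(yw)+yy*np.cos(yw),z]
def lid(th,d,n,yy=0): return w(.070-d*np.cos(th)+n*np.sin(th),yy,.069+d*np.sin(th)+n*np.cos(th))
E
python3 - <<'E'
from h import *
np.set_printoptions(precision=3,suppress=True)
pr=lambda p:(proj('side',p)-[170,60])*3
for th in(1.6,1.7,1.83):
    print(th,'head',pr(lid(th,.118,.037)),'foot',pr(lid(th,.118,.004)),'cornL',pr(lid(th,.135,.001,.096)),'cornR',pr(lid(th,.135,.001,-.096)),lid(th,.118,.037))
s=bot.read_state();R=cv2.Rodrigues(s['tcp_rot'])[0]
for d in(0,-.02):print('tcp',pr(s['tool_pos']+R@[0,0,d]))
print(s['tool_pos'],s['wrist_force'],s['torque'],s['joint_torque'])
E
```

```text
1.6 head [ 74.448 292.723] foot [126.832 267.773] cornL [225.537 341.999] cornR [ 41.732 154.306] [ 0.63  -0.117  0.186]
1.7 head [ 56.931 307.467] foot [108.6   277.916] cornL [203.352 354.568] cornR [ 21.264 164.298] [ 0.641 -0.114  0.181]
1.83 head [ 35.842 328.358] foot [ 85.516 293.407] cornL [174.894 373.712] cornR [ -4.627 180.084] [ 0.655 -0.112  0.174]
tcp [ 35.617 334.391]
tcp [ 30.805 307.142]
[ 0.656 -0.115  0.167] [ 5.729  5.671 14.635] [ 1.005 -1.071 -0.002] [ -4.157 -40.36  -25.72   -2.128   1.541  -0.026]
```

The grip slid off the knob's end. The lid is at about 1.75 rad (its corner at crop (183,355)), leaning on the shut fingers behind the knob. I'll back away slowly so it settles on its stop, then rise.

Request:
jog_arm --pt "-1 4 0 0 0" --pt "-1 5 0 0 0" --pt "-1 5 0 0 0" --pt "-1 6 0 0 0" --pt "-1 8 0 0 0" --pt "-1 10 0 0 0" --pt "-1 0 0 0 0"

```text
time: 6.83
tool_pos: [0.6851, -0.1066, 0.1576]
tcp_rot: [-3.125, -0.318, 0.0]
wrist_force: [0.1, 0.6, 0.3]
width: -0.001
grip_force: 0.0
```

Request:
jog_arm --pt "-1 5 0 -15 0" --pt "-1 0 0 -25 0" --pt "-1 0 0 -25 0" --pt "-1 0 0 -30 0" --pt "-1 0 0 -30 0" --pt "-1 0 0 -15 0" --pt "-1 0 0 0 0"

```text
time: 7.42
tool_pos: [0.6908, -0.1064, 0.3039]
tcp_rot: [3.123, 0.317, 0.011]
wrist_force: [0.3, 0.5, 0.3]
width: -0.001
grip_force: 0.0
```

```bash
python3 - <<'E'
from h import *
p,d=bot.read_camera('side'); x=p[80:250,130:350]
cv2.imwrite('pics/s4.png',cv2.resize(cv2.convertScaleAbs(x[:,:,::-1],alpha=1.5),None,fx=3.5,fy=3.5,interpolation=cv2.INTER_CUBIC))
np.savez('s4.npz',p=p,d=d); p,d=bot.read_camera('top'); np.savez('t4.npz',p=p,d=d)
pr=lambda p:(proj('side',p)-[130,80])*3.5
for th in(1.7,1.83): print(th,'head',pr(lid(th,.118,.037)),'cornL',pr(lid(th,.135,.001,.096)))
E
```

```text
1.7 head [206.41949107 288.7117149 ] cornL [377.24392089 343.66234434]
1.83 head [181.81603543 313.08376205] cornL [344.04269921 365.99707208]
```

View pics/s4.png

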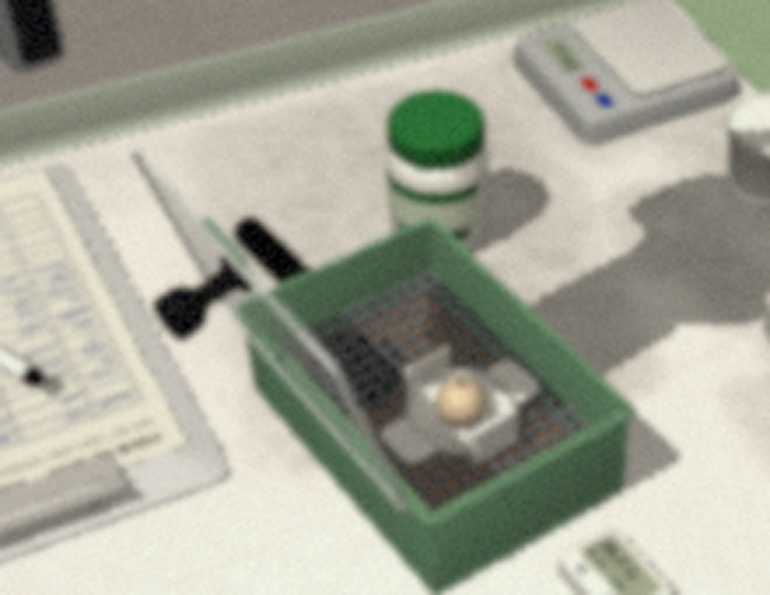

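The lid rests on its stop (knob at crop (183,312), as predicted for 1.83 rad). The dish and egg are still in place, with the egg at (460,400). I'll move the arm aside for a clear top view of the dish.

Request:
jog_arm --pt "1 0 25 0 0" --pt "1 0 30 0 0" --pt "1 0 30 0 0" --pt "1 0 30 0 0" --pt "1 0 30 0 0" --pt "1 0 30 0 0" --pt "1 0 30 0 0" --pt "1 0 30 0 0" --pt "1 0 15 0 0" --pt "1 0 0 0 0"

```text
time: 8.35
tool_pos: [0.7372, -0.3545, 0.2929]
tcp_rot: [-3.124, -0.311, 0.01]
wrist_force: [-0.9, 0.6, -0.8]
width: 0.999
grip_force: 0.0
```

```bash
python3 - <<'E'
from h import *
a,d=bot.read_camera('top'); np.savez('t5.npz',p=a,d=d)
b,d=bot.read_camera('side')
f=lambda x:cv2.resize(cv2.convertScaleAbs(x[:,:,::-1],alpha=1.5),(400,400),interpolation=cv2.INTER_CUBIC)
cv2.imwrite('pics/d5.png',np.hstack([f(a[160:220,285:345]),f(b[170:220,235:285])]))
E
```

```text
(no output)
```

View pics/d5.png

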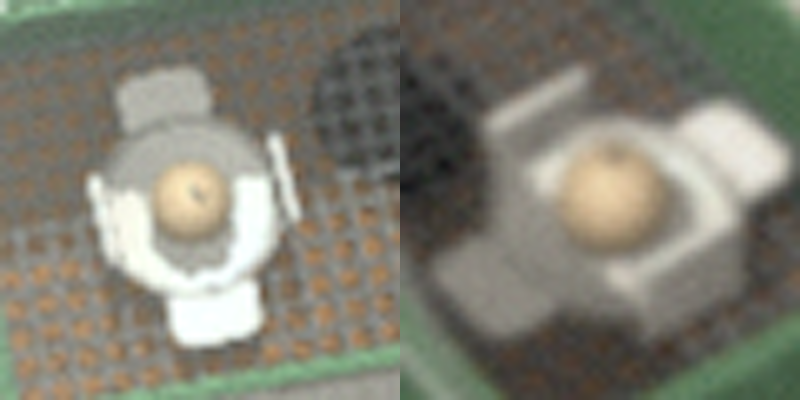

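The top half shows the upright grip plates, with top edges (272,135)-(297,218) and (93,178)-(113,258), the ears at (163,98) and (215,315), and the egg at (190,203) with its cross on top. The side half shows the far plate at (490,125)-(588,72) and the near plate at (622,275)-(742,222).

```bash
python3 - <<'E'
from h import *
np.set_printoptions(precision=4,suppress=True)
T=lambda x,y:('top',285+(x+.5)*.15-.5,160+(y+.5)*.15-.5)
S=lambda x,y:('side',235+(x+.5)/8-.5,170+(y+.5)/8-.5)
P={'gR':((285,177),(139,98)),'gL':((102,217),(282,248)),'earB':((163,98),(95,287)),'earF':((215,315),(335,150)),'egg':((190,203),(213,197))}
W={k:tri([T(*a),S(*b)]) for k,(a,b) in P.items()}
for k in W: print(k,W[k])
print('ctr grips',(W['gR']+W['gL'])/2,'ears',(W['earB']+W['earF'])/2)
e=W['earB']-W['earF'];g=W['gL']-W['gR'];print('yaw',np.arctan2(e[1],e[0]),np.arctan2(-g[0],g[1]),np.linalg.norm(g))
g=onz(*T(102,217),.061)-onz(*T(285,177),.061);print(np.arctan2(-g[0],g[1]))
s=bot.read_state();R=cv2.Rodrigues(s['tcp_rot'])[0];print(s['tool_pos'],np.arctan2(R[1,0],R[0,0]))
E
```

```text
gR [ 0.5219 -0.1453  0.0595]
gL [ 0.5088 -0.0872  0.0573]
earB [ 0.5499 -0.1069  0.0432]
earF [ 0.4789 -0.1252  0.0422]
egg [ 0.5147 -0.116   0.0497]
ctr grips [ 0.5153 -0.1163  0.0584] ears [ 0.5144 -0.116   0.0427]
yaw 0.2524070865292094 0.22239898423321952 0.059525434016153525
0.23975265731204856
[ 0.7378 -0.3506  0.2945] 0.20124597445844833
```

Request:
jog_arm --pt "1 0 0 0 -2.2" --pt "1 -14 -23 0 0" --pt "1 -14 -23 0 0" --pt "1 -14 -23 0 0" --pt "1 -14 -23 0 0" --pt "1 -14 -23 0 0" --pt "1 -14 -23 0 0" --pt "1 -14 -23 0 0" --pt "1 -14 -23 0 0" --pt "1 -14 -23 0 0" --force 30

```text
time: 9.28
tool_pos: [0.5652, -0.1768, 0.2976]
tcp_rot: [-3.117, -0.38, 0.002]
wrist_force: [-0.1, 0.5, -0.0]
width: 0.998
grip_force: 0.0
```

Request:
jog_arm --pt "1 -14 -23 0 0" --pt "1 -12 -23 0 0" --pt "1 -8 -16 0 0" --pt "1 0 -8 0 0" --pt "1 0 0 0 0" --pt "1 0 0 0 0" --pt "1 0 0 0 0" --pt "1 0 0 0 0"

```text
time: 9.95
tool_pos: [0.518, -0.1203, 0.2983]
tcp_rot: [3.119, 0.377, -0.001]
wrist_force: [-0.3, 0.1, -0.1]
width: 1.002
grip_force: 0.0
```

```bash
cat > st.py <<'E'
from h import *
np.set_printoptions(precision=4,suppress=True)
s=bot.read_state();R=cv2.Rodrigues(s['tcp_rot'])[0];print(s['tool_pos'],'yaw',np.arctan2(R[1,0],R[0,0]),'zax',R[:,2],'q',s['q'],'f',s['wrist_force'])
print('dtool mm',1000*R.T@(np.array([.5148,-.116,.030])-s['tool_pos']))
E
python3 st.py
```

```text
[ 0.518  -0.1203  0.2983] yaw 0.24060134202313024 zax [-0.0004 -0.0001 -1.    ] q [-0.2749 -0.053   1.7872 -0.0002  1.4078  1.0554] f [-0.2505  0.0874 -0.1277]
dtool mm [ -1.9399  -4.9069 268.3349]
```

Request:
jog_arm --pt "1 -2 -5 10 0" --pt "1 0 0 25 0" --pt "1 0 0 30 0" --pt "1 0 0 30 0" --pt "1 0 0 30 0" --pt "1 0 0 25 0" --pt "1 0 0 20 0" --pt "1 0 0 15 0" --pt "1 0 0 5 0" --pt "1 0 0 0 0"

```text
time: 10.78
tool_pos: [0.5125, -0.1152, 0.1062]
tcp_rot: [-3.117, -0.376, 0.007]
wrist_force: [-0.0, 0.0, -0.2]
width: 1.0
grip_force: 0.0
```

Request:
jog_arm --pt "1 0 0 0 0" --pt "1 0 0 0 0"

```text
time: 10.95
tool_pos: [0.5154, -0.1158, 0.1099]
tcp_rot: [3.118, 0.377, 0.003]
wrist_force: [1.1, -0.8, 0.7]
width: 1.001
grip_force: 0.0
```

```bash
python3 st.py
```

```text
[ 0.5154 -0.1158  0.1099] yaw 0.24057659279048751 zax [ 0.0021 -0.0005 -1.    ] q [-0.2682  0.0695  2.0189  0.      1.0511  1.062 ] f [ 1.0838 -0.7591  0.6743]
dtool mm [-0.795  -0.07   79.8948]
```

Request:
jog_arm --pt "1 0 0 8 0" --pt "1 0 0 12 0" --pt "1 0 0 14 0" --pt "1 0 0 14 0" --pt "1 0 0 12 0" --pt "1 0 0 9 0" --pt "1 0 0 6 0" --pt "1 0 0 3 0" --pt "1 0 0 1 0" --pt "1 0 0 0 0"

```text
time: 11.78
tool_pos: [0.5146, -0.1155, 0.0298]
tcp_rot: [3.119, 0.377, 0.0]
wrist_force: [-0.5, 0.1, -0.3]
width: 0.997
grip_force: 0.0
```

Request:
jog_arm --pt "0.9 0 0 0 0" --pt "0.85 0 0 0 0" --pt "0.8 0 0 0 0" --pt "0.76 0 0 0 0" --pt "0.72 0 0 0 0" --pt "0.69 0 0 0 0" --pt "0.66 0 0 0 0" --pt "0.63 0 0 0 0"

```text
time: 12.45
tool_pos: [0.5143, -0.1154, 0.0297]
tcp_rot: [-3.119, -0.377, -0.0]
wrist_force: [0.4, -0.1, -0.4]
width: 0.814
grip_force: 0.0
```

```bash
python3 st.py
```

```text
[ 0.5143 -0.1154  0.0297] yaw 0.24083387683794438 zax [ 0.  0. -1.] q [-0.2681  0.1685  2.0787  0.      0.8944  1.0619] f [ 0.402  -0.0807 -0.4436]
dtool mm [ 0.327   0.6468 -0.2893]
```

Request:
jog_arm --pt "0.62 0 0 0 0" --pt "0.61 0 0 0 0" --pt "0.6 0 0 0 0" --pt "0.59 0 0 0 0" --pt "0.58 0 0 0 0" --pt "0.57 0 0 0 0" --pt "0.56 0 0 0 0" --pt "0.55 0 0 0 0" --force 25

```text
time: 13.12
tool_pos: [0.5143, -0.1154, 0.0297]
tcp_rot: [-3.119, -0.377, 0.0]
wrist_force: [-0.8, -0.2, 0.3]
width: 0.774
grip_force: 0.0
```

Request:
jog_arm --pt "0.54 0 0 0 0" --pt "0.53 0 0 0 0" --pt "0.52 0 0 0 0" --pt "0.51 0 0 0 0" --pt "0.5 0 0 0 0" --pt "0.49 0 0 0 0"

```text
time: 13.62
tool_pos: [0.5145, -0.1156, 0.0299]
tcp_rot: [3.118, 0.378, 0.0]
wrist_force: [-0.9, 0.0, 1.7]
width: 0.742
grip_force: 4.4
```

Request:
jog_arm --pt "0.48 0 0 0 0" --pt "0.46 0 0 0 0" --pt "0.43 0 0 0 0" --pt "0.4 0 0 0 0" --pt "0.3 0 0 0 0" --pt "0.1 0 0 0 0" --pt "-0.2 0 0 0 0" --pt "-0.5 0 0 0 0" --pt "-0.5 0 0 0 0" --force 35

```text
time: 14.37
tool_pos: [0.5145, -0.1156, 0.0304]
tcp_rot: [3.118, 0.378, 0.0]
wrist_force: [-1.8, -1.7, 6.5]
width: 0.719
grip_force: 36.5
```

```bash
python3 st.py; python3 - <<'E'
from h import *
np.set_printoptions(precision=4,suppress=True)
def egg():
    a,_=bot.read_camera('side'); hsv=cv2.cvtColor(a,cv2.COLOR_RGB2HSV)
    m=cv2.inRange(hsv,(10,50,60),(24,160,255))[165:225,230:300]
    n,l,s,ce=cv2.connectedComponentsWithStats(m); i=1+np.argmax(s[1:,4]); print(s[i],ce[i]+[230,165])
egg(); 
E
```

```text
[ 0.5145 -0.1156  0.0304] yaw 0.24099352008167638 zax [ 0.0002 -0.0003 -1.    ] q [-0.2681  0.1677  2.0781 -0.0003  0.8955  1.0619] f [-1.7909 -1.7266  6.5316]
dtool mm [0.2236 0.437  0.4023]
[ 25  23  12  14 141] [260.7801 194.4823]
```

Request:
jog_arm --pt "-0.5 0 0 -0.3 0" --pt "-0.5 0 0 -0.5 0" --pt "-0.5 0 0 -0.7 0" --pt "-0.5 0 0 -1 0" --pt "-0.5 0 0 -1 0" --pt "-0.5 0 0 -1 0" --pt "-0.5 0 0 -1 0" --pt "-0.5 0 0 -0.7 0" --pt "-0.5 0 0 -0.4 0" --pt "-0.5 0 0 0 0"

```text
time: 15.25
tool_pos: [0.5145, -0.1155, 0.0364]
tcp_rot: [3.119, 0.377, 0.0]
wrist_force: [0.1, 0.3, -1.8]
width: 0.714
grip_force: 38.3
```

```bash
python3 st.py; python3 - <<'E'
from h import *
b,_=bot.read_camera('side'); a,_=bot.read_camera('top')
f=lambda x:cv2.resize(cv2.convertScaleAbs(x[:,:,::-1],alpha=1.5),(400,400),interpolation=cv2.INTER_CUBIC)
cv2.imwrite('pics/l6.png',f(b[165:220,235:290]))
hsv=cv2.cvtColor(b,cv2.COLOR_RGB2HSV)
m=cv2.inRange(hsv,(10,50,60),(24,160,255))[165:225,230:300]
n,l,s,ce=cv2.connectedComponentsWithStats(m); i=1+np.argmax(s[1:,4]); print(s[i],ce[i]+[230,165])
E
```

```text
[ 0.5145 -0.1155  0.0364] yaw 0.2407893321432825 zax [ 0.0003 -0.     -1.    ] q [-0.2681  0.1592  2.0746  0.0001  0.9075  1.0619] f [ 0.1429  0.347  -1.7711]
dtool mm [0.2014 0.6013 6.4084]
[ 25  21  12  14 138] [260.8115942  192.23913043]
```

The dish's weight (about 1.8 N) is on the wrist and the egg rose with it. Lifting on slowly.

Request:
jog_arm --pt "-0.5 0 0 -0.5 0" --pt "-0.5 0 0 -1 0" --pt "-0.5 0 0 -1.5 0" --pt "-0.5 0 0 -2 0" --pt "-0.5 0 0 -2.5 0" --pt "-0.5 0 0 -3 0" --pt "-0.5 0 0 -3 0" --pt "-0.5 0 0 -3 0" --pt "-0.5 0 0 -3 0" --pt "-0.5 0 0 -3 0"

```text
time: 16.18
tool_pos: [0.5144, -0.1155, 0.0592]
tcp_rot: [3.119, 0.377, 0.0]
wrist_force: [0.9, -0.5, -0.8]
width: 0.717
grip_force: 38.3
```

Request:
jog_arm --pt "-0.5 0 0 -3 0" --pt "-0.5 0 0 -3 0" --pt "-0.5 0 0 -3 0" --pt "-0.5 0 0 -3 0" --pt "-0.5 0 0 -3 0" --pt "-0.5 0 0 -3 0" --pt "-0.5 0 0 -3 0" --pt "-0.5 0 0 -3 0" --pt "-0.5 0 0 -3 0" --pt "-0.5 0 0 -3 0"

```text
time: 17.02
tool_pos: [0.5143, -0.1154, 0.089]
tcp_rot: [-3.119, -0.377, 0.0]
wrist_force: [0.6, 0.4, -0.9]
width: 0.718
grip_force: 38.3
```

Request:
jog_arm --pt "-0.5 0 0 -3 0" --pt "-0.5 0 0 -3 0" --pt "-0.5 0 0 -3 0" --pt "-0.5 0 0 -3 0" --pt "-0.5 0 0 -3 0" --pt "-0.5 0 0 -3 0" --pt "-0.5 0 0 -3 0" --pt "-0.5 0 0 -3 0" --pt "-0.5 0 0 -3 0" --pt "-0.5 0 0 -3 0"

```text
time: 17.85
tool_pos: [0.5143, -0.1154, 0.1191]
tcp_rot: [-3.119, -0.377, -0.0]
wrist_force: [0.2, -0.4, -1.3]
width: 0.715
grip_force: 38.3
```

Request:
jog_arm --pt "-0.5 0 0 -3 0" --pt "-0.5 0 0 -3 0" --pt "-0.5 0 0 -3 0" --pt "-0.5 0 0 -2.5 0" --pt "-0.5 0 0 -2 0" --pt "-0.5 0 0 -1.5 0" --pt "-0.5 0 0 -1 0" --pt "-0.5 0 0 -0.5 0" --pt "-0.5 0 0 0 0" --pt "-0.5 0 0 0 0"

```text
time: 18.68
tool_pos: [0.5142, -0.1154, 0.1351]
tcp_rot: [-3.119, -0.377, 0.0]
wrist_force: [0.4, -0.2, -1.1]
width: 0.717
grip_force: 38.3
```

```bash
python3 st.py; python3 - <<'E'
from h import *
s=bot.read_state();R=cv2.Rodrigues(s['tcp_rot'])[0]
for n,o in(('egg',.050),):
    print('expect',proj('side',s['tool_pos']+R@[0,0,-(.050-.0304)]))
b,_=bot.read_camera('side')
hsv=cv2.cvtColor(b,cv2.COLOR_RGB2HSV)
m=cv2.inRange(hsv,(10,50,60),(24,160,255))[110:225,220:300]
n,l,s,ce=cv2.connectedComponentsWithStats(m); i=1+np.argmax(s[1:,4]); print(s[i],ce[i]+[220,110])
E
```

```text
[ 0.5142 -0.1154  0.1351] yaw 0.24089075126780282 zax [-0.0003  0.0001 -1.    ] q [-0.268   0.0429  1.9963  0.      1.1026  1.0619] f [ 0.3944 -0.2041 -1.138 ]
dtool mm [  0.4323   0.7497 105.1341]
expect [261.24291348 153.01745806]
[ 33  36  13  15 164] [259.40853659 152.80487805]
```

Request:
jog_arm --pt "-0.5 0 0 0 -0.3" --pt "-0.5 0 0 0 -0.6" --pt "-0.5 0 0 0 -0.9" --pt "-0.5 0 0 0 -1.2" --pt "-0.5 0 0 0 -1.5" --pt "-0.5 0 0 0 -1.75" --pt "-0.5 0 0 0 -1.75" --pt "-0.5 0 0 0 -1.75" --pt "-0.5 0 0 0 -1.75" --pt "-0.5 0 0 0 -1.75"

```text
time: 19.57
tool_pos: [0.5143, -0.1154, 0.1353]
tcp_rot: [3.053, 0.739, -0.0]
wrist_force: [-0.5, -0.0, -1.6]
width: 0.715
grip_force: 38.3
```

Request:
jog_arm --pt "-0.5 0 0 0 -1.75" --pt "-0.5 0 0 0 -1.75" --pt "-0.5 0 0 0 -1.75" --pt "-0.5 0 0 0 -1.75" --pt "-0.5 0 0 0 -1.75" --pt "-0.5 0 0 0 -1.75" --pt "-0.5 0 0 0 -1.75" --pt "-0.5 0 0 0 -1.75" --pt "-0.5 0 0 0 -1.75" --pt "-0.5 0 0 0 -1.75"

```text
time: 20.4
tool_pos: [0.5143, -0.1154, 0.1353]
tcp_rot: [-2.906, -1.195, 0.0]
wrist_force: [-0.1, -0.2, -1.2]
width: 0.722
grip_force: 38.3
```

Request:
jog_arm --pt "-0.5 0 0 0 -1.75" --pt "-0.5 0 0 0 -1.75" --pt "-0.5 0 0 0 -1.75" --pt "-0.5 0 0 0 -1.75" --pt "-0.5 0 0 0 -1.75" --pt "-0.5 0 0 0 -1.75" --pt "-0.5 0 0 0 -1.75" --pt "-0.5 0 0 0 -1.75" --pt "-0.5 0 0 0 -1.75" --pt "-0.5 0 0 0 -1.75"

```text
time: 21.23
tool_pos: [0.5144, -0.1155, 0.1353]
tcp_rot: [2.69, 1.623, 0.0]
wrist_force: [0.2, 0.3, -1.1]
width: 0.721
grip_force: 38.3
```

Request:
jog_arm --pt "-0.5 0 0 0 -1.75" --pt "-0.5 0 0 0 -1.75" --pt "-0.5 0 0 0 -1.75" --pt "-0.5 0 0 0 -1.75" --pt "-0.5 0 0 0 -1.75" --pt "-0.5 0 0 0 -1.75" --pt "-0.5 0 0 0 -1.75" --pt "-0.5 0 0 0 -1.75" --pt "-0.5 0 0 0 -1.75" --pt "-0.5 0 0 0 -1.75"

```text
time: 22.07
tool_pos: [0.5143, -0.1154, 0.1353]
tcp_rot: [-2.412, -2.013, 0.0]
wrist_force: [0.7, 0.6, -2.4]
width: 0.719
grip_force: 38.3
```

Request:
jog_arm --pt "-0.5 0 0 0 -1.75" --pt "-0.5 0 0 0 -1.75" --pt "-0.5 0 0 0 -1.75" --pt "-0.5 0 0 0 -1.75" --pt "-0.5 0 0 0 -1.75" --pt "-0.5 0 0 0 -1.75" --pt "-0.5 0 0 0 -1.75" --pt "-0.5 0 0 0 -1.75" --pt "-0.5 0 0 0 -1.75" --pt "-0.5 0 0 0 -1.75"

```text
time: 22.9
tool_pos: [0.5143, -0.1155, 0.1353]
tcp_rot: [2.078, 2.357, 0.0]
wrist_force: [0.4, 0.7, -1.9]
width: 0.716
grip_force: 38.3
```

Request:
jog_arm --pt "-0.5 0 0 0 -1.4" --pt "-0.5 0 0 0 -1.1" --pt "-0.5 0 0 0 -0.8" --pt "-0.5 0 0 0 -0.5" --pt "-0.5 0 0 0 -0.2" --pt "-0.5 0 0 0 0" --pt "-0.5 0 0 0 0" --pt "-0.5 0 0 0 0"

```text
time: 23.57
tool_pos: [0.5143, -0.1154, 0.1353]
tcp_rot: [-1.997, -2.425, -0.0]
wrist_force: [0.4, -0.2, -1.3]
width: 0.715
grip_force: 38.3
```

```bash
python3 st.py
```

```text
[ 0.5143 -0.1154  0.1353] yaw 1.763494412644772 zax [-0.  0. -1.] q [-0.2681  0.0428  1.9962  0.      1.1026 -0.4608] f [ 0.3862 -0.2077 -1.3238]
dtool mm [ -0.6455   0.3657 105.2699]
```

Request:
jog_arm --pt "-0.5 0 0 0 -0.3" --pt "-0.5 0 0 0 -0.4" --pt "-0.5 0 0 0 -0.3" --pt "-0.5 0 0 0 0" --pt "-0.5 0 0 0 0" --pt "-0.5 0 0 0 0" --pt "-0.5 0 0 0 0" --pt "-0.5 0 0 0 0" --pt "-0.5 0 0 0 0" --pt "-0.5 0 0 0 0"

```text
time: 24.4
tool_pos: [0.5143, -0.1154, 0.1353]
tcp_rot: [-1.976, -2.442, -0.0]
wrist_force: [-0.2, 0.0, -1.8]
width: 0.716
grip_force: 38.3
```

```bash
python3 - <<'E'
from h import *
b,_=bot.read_camera('side'); a,_=bot.read_camera('top')
f=lambda x,s:cv2.resize(cv2.convertScaleAbs(x[:,:,::-1],alpha=1.6),s,interpolation=cv2.INTER_CUBIC)
cv2.imwrite('pics/f7.png',np.hstack([f(b[90:250,170:330],(560,560)),np.vstack([f(b[130:180,235:285],(240,240)),f(a[100:260,245:405],(240,320))])]))
E
```

```text
(no output)
```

View pics/f7.png

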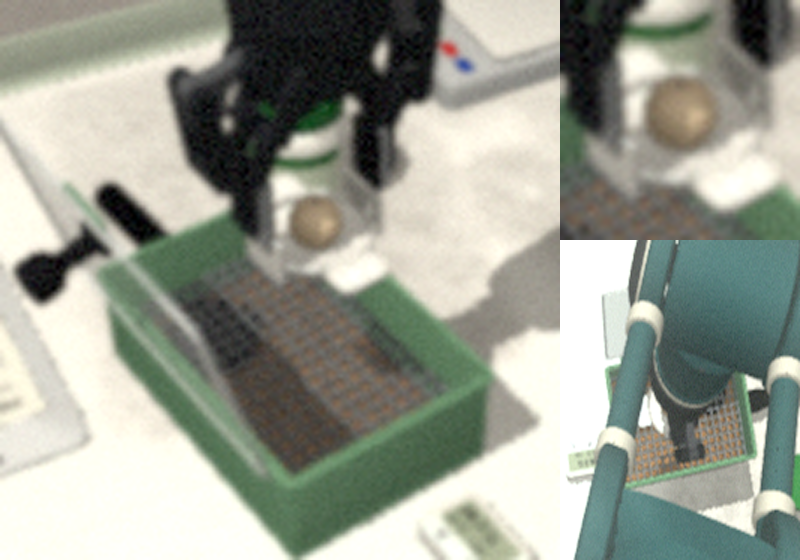

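The dish is held level above the open box. The egg is central at (315,222), the near ear at (355,270) points along the box's long side, and the lid is still on its stop with its knob at (40,275). Handing in.

```bash
python3 -c "
from workcell import bot; print(bot.finish_job())"
```

```text
the job is handed in; nothing more can be done
None
```

The job is handed in at about 24 s: the lid rests on its stop and the dish is held level above the open box, turned about 88° with the egg in its middle. During opening my grip slid off the knob, and in the final picture I could not make out the pencil cross (last seen on top before the lift).

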